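# Set the coffee grinder's grind lever to the marker and start it

### The job

Push the lever of the coffee grinder around its scale until the lever arm stands centred over the small sliding marker on the scale's edge, then press the button on top of the grinder fully down and let it come up again, leaving the lever at the marker. Only push and press with the fingers: do not lift the grinder or shove it along the worktop, do not move the marker on the scale, and leave the mug, tin, teaspoon and sachets where they are.

Things in the scene. Friction and masses are not known exactly. Their poses are not given: they have to be found in the camera images.
- grinder: Compact round coffee grinder, steel body with a black scale flange, 140 mm across, 119 mm tall without its button; stands loose on a rubber foot (128 mm across), about 2.6 kg. Origin: centre of its underside, on the axis of ring, marker and button; z up; its front (catch drawer, middle of the scale) faces its own -x. The flange top with 13 white ticks lies 88 mm above the worktop, radius 70 mm; inside the ring a fixed black cap, radius 40 mm, reaches 119 mm.
- ring (a joint): Angle of the steel ring (radius 51 mm, top at 106 mm) that carries the lever, rad, range -1.3 to 1.3, about the grinder's vertical axis; 0: the lever points to the grinder's front (its -x); grows counter-clockwise seen from above. The lever always starts at a lower angle than the marker, by 0.6 rad or more. It turns against friction of about 2.5 N at the post and stays where it is left.
- lever_post (a point): Point on the upright lever post, 120 mm above the worktop, 83 mm from the grinder's axis. The post is a steel pin 11 mm in diameter from 97 to 132 mm above the worktop with a black ball (17 mm) on it, top at 148.5 mm; push on its side. A flat steel arm (6 mm wide, top at 103 mm) joins it to the ring.
- pointer (a point): Point on the centre line of the lever arm, 68 mm from the grinder's axis, 100 mm above the worktop; it turns with the lever.
- marker_mid (a point): Middle of the marker, 68 mm from the grinder's axis: a plain aluminium clip, 14 mm wide along the edge, that sits on the flange rim (top 92 mm above the worktop, outer face 75 mm from the axis). It slides only stiffly along the rim (about 9 N); the lever arm passes 5 mm above it without touching. When set, it shows equally on both sides of the 6 mm arm.
- start_top (a point): Centre of the top face of the round grey button (radius 12 mm) on the grinder's axis; it moves with the button, which is pressed straight down.
- start (a joint): Travel of the button, m: 0 up, 0.006 fully down, spring return, about 5 N when fully down.
- axis_top (a point): Point on the grinder's axis, 106 mm above the worktop.
- mug: Bystander: mug, 92 x 127 x 93 mm, behind the grinder; origin at the centre of its underside.
- tin: Bystander: small tin, 75 mm across, 58 mm tall, in front and to the right; origin at the centre of its underside.
- spoon: Bystander: teaspoon lying flat, 132 x 26 x 9 mm, in front; origin at the centre of its underside.
- sachets: Bystander: small bunch of sachets, 34 x 62 x 55 mm, in front and to the left; origin at the centre of its underside.

How it is judged (in metres and radians):
On the way, in this order (a step that is already met when the one before it is completed fails the run):
1. the lever arm stands over the marker (horizontal distance between pointer and marker_mid below 0.004 m), for 0.3 s.
2. the button is pressed down (value of joint start above 0.0045 m), for 0.05 s.
At the end, for the whole second after the job is handed in: The lever arm's centre line is within 4 mm of the middle of the marker (68 mm from the axis), the button has been pressed at least 4.5 mm after that and is up again, and the grinder stands upright at rest on the worktop (horizontal distance between pointer and marker_mid below 0.004 m and value of joint start below 0.002 m and angle between grinder's own z axis and vertical below 0.05 rad and height (world z) of grinder below 0.005 m and linear speed of grinder below 0.02 m/s); the robot touches nothing.
It fails at once if the grinder is shoved by more than 15 mm (distance of grinder from where it was at the start of the episode above 0.015 m).
It fails at once if the grinder is lifted or tipped (height (world z) of grinder above 0.008 m or angle between grinder's own z axis and vertical above 0.15 rad).
It fails at once if the marker is pushed away from its place (distance of marker_mid from where it was at the start of the episode above 0.018 m).
It fails at once if a bystander is moved by more than 25 mm (distance of any of mug, tin, spoon, sachets from where it was at the start of the episode above 0.025 m).
It also fails if it takes over 56 s, if anything falls off the work surface, if the arm or the gripper's body presses on something with over 40 N, if the wrist force passes 120 N, or if a joint passes its speed limit or range.

### The arm

A 7-joint arm with a two-finger parallel gripper is mounted at the origin on a cart in front of the work surface, level with it; the furniture and walls round the work are solid. World frame = base frame: x ahead of the robot, y to its left, z up, the work surface at z = 0. Lengths are in mm, angles in rad, forces in N, time in s.
With the tool pointing down it reaches from about 425 to 875 mm from the base axis. Payload 9.9 kg.
Tool frame: the origin (TCP) lies at the centre of the arm's flange, where the gripper is bolted on; the fingertips stand 173 mm ahead of it and the grasp point (between the pads) lies 155 mm ahead of it; z points along the fingers, y is the direction in which the jaws open and shut (so a half turn about z gives the same grasp; the last joint's range is limited). The gripper opens to 85 mm and grips with 20 to 120 N. Pads are 22 mm wide; open, the fingers measure 114 mm over their backs; the gripper's body (76 mm by 85 mm) begins 54 mm behind the grasp point. The pads swing forward as they close: fully open they stand 13 mm farther back than shut.
Start: joints at [-1.389, 0.576, 0.025, 1.437, -0.015, 1.129, -0.057], TCP at [177.304, 651.305, 404.689] pointing down, gripper open.
Joint ranges: [-2.76, 2.76], [-0.34, 2.15], [-1.52, 1.57], [0.19, 2.46], [-1.09, 4.23], [0.17, 1.99], [-2.82, 2.82]. Speed limits (rad/s): [2.22, 2.22, 3.01, 3.01, 3.14, 3.14, 3.14].

### API

Orientations are given as a rotation vector (axis times angle).
In Python, from plant import bot gives the robot as it stands.
- The arm moves only by the tool move_arm, never from a script. Its argument "commands" is a list of rows, each an object of numbers: "claw": the opening, from 0 (shut) to 1 (fully open); "dx", "dy", "dz": the shift along the tool's x, y, z in cm; "rx", "ry", "rz": the turn, a rotation vector about the tool's x, y, z in rad. A call has 1 to 12 rows; each row shifts and turns the commanded pose from where the row before left it, along the tool's axes as they then stand; what a row does not reach is not made up. A row lasts 1/10 s, in which the tool goes at most 50 mm and 8.59 degrees, less where a joint would pass 70% of its speed; a pose out of reach is approached as far as the arm can. A call with a gripper value outside its range is refused whole. The fingers move at their own pace and stop on an object; "newtons" is the grip in N (left out, the last holds). Time passes only in rows, so rows that do not move let the fingers close. It gives the time, the measured TCP pose, the force and the opening at its end, in the units of the state.
- bot.get_obs(): the state, without advancing time (a new reading comes with each control period).
- bot.read_camera(name): name is "side" or "top" or "wrist"; returns a dict with "img" (384x512x3 uint8, red, green, blue), "depth" (384x512 float32, mm along the optical axis (not along the pixel's ray), 0 where there is no reading), "K" (3x3 intrinsics, pixels), "camera_from_world" (4x4, takes a point from world to camera coordinates); the wrist camera has in their place "hand_eye" (4x4, takes a point from camera to tool coordinates, whose origin is the TCP and whose axes are the flange's). Camera axes: x right, y up, looking along -z (the intrinsics and any distortion apply to the point x, -y, -z); pixel columns grow to the right and rows downward; lengths in mm; the calibration is good to about 2 mm. A picture is of the moment at which its call begins: read the wrist's pose just before it.
- bot.close_job(): hands the job in, once; it reports no verdict.
Trained networks look in a picture, given as the dict that the camera call returned (one of the last four; its "shot" number tells which), for a name from the list of things; names that differ only in an ending like _2 or _b are one class to them, and where a whole thing is asked for, a point or a joint stands for the part that bears it (a point fixed in the world has none). Each returns a list of dicts, best first, with "confidence" (0 to 1); they miss things now and then, are a little off and sometimes report something else, mostly with a low value. They report only what shows in the picture. A call takes as long as a camera call.
- bot.search_frame(picture, thing): "pixel" ([column, row] in pixels, amid what is visible of it).
- bot.trace(picture, thing): "mask" (384x512 bool, what is visible of it) and "pixel" ([column, row] in pixels, amid what is visible of it).
- bot.landmark_of(picture, thing): "pixel" ([column, row] in pixels: a listed point, or the origin of a listed thing).
The state is a dict: "clock": time; "q": joint angles; "joint_vel": joint speeds; "effort": joint torques, N m; "eef_pos": TCP position; "eef_rot": TCP orientation; "wrist_force": force on the tool from outside, world axes, zero at the start; "ft_torque": the same for the moment, N m; "width": opening from 0.0 (shut) to 1.0 (fully open).
Only numpy, scipy, OpenCV 4.12 (cv2) and the standard library are available. Lean on these libraries where they do the work, as an engineer would, in place of code of your own. Each camera call takes 0.05 s, during which the arm holds its last target.

## Working session

There is one attempt and no reset: what is moved stays moved. The work goes in short steps, Python scripts to look and compute and a tool call to move; the robot and the scene stay as the last step left them, time stands still between calls to the robot, and variables do not carry over. Pictures are saved under pics/ and viewed, and the job is handed in when it is done.

Besides the shell and the picture viewer there is one more tool, called in YAML: its name, and indented under it one key for each argument. move_arm: Moves the arm, as the interface text tells. Its arguments: {"type":"object","properties":{"commands":{"type":"array"},"newtons":{"type":"number"}},"required":["commands"]}

```bash
ls; mkdir -p pics
cat > h.py <<'E'
import numpy as np, cv2
from scipy.spatial.transform import Rotation as R
from plant import bot
def save(p,n): cv2.imwrite('pics/'+n+'.png', cv2.cvtColor(p['img'],cv2.COLOR_RGB2BGR))
def w2p(p,X):
    T=p['camera_from_world'];c=T[:3,:3]@np.array(X)+T[:3,3]
    v=p['K']@np.array([c[0],-c[1],-c[2]]);return v[:2]/v[2]
def ray(p,px,o=None):
    d=np.linalg.inv(p['K'])@np.array([px[0],px[1],1.0]);d=np.array([d[0],-d[1],-d[2]])
    if 'camera_from_world' in p: T=np.linalg.inv(p['camera_from_world'])
    else:
        W=np.eye(4);W[:3,:3]=R.from_rotvec(o['eef_rot']).as_matrix();W[:3,3]=o['eef_pos'];T=W@p['hand_eye']
    return T[:3,3],T[:3,:3]@d
def atz(p,px,z,o=None):
    a,d=ray(p,px,o);return a+d*(z-a[2])/d[2]
E
python3 - <<'E'
from h import *
o=bot.get_obs();print({k:np.round(v,3) for k,v in o.items()})
for n in ['top','side']:
    p=bot.read_camera(n);save(p,n+'0')
    for t,z in [('lever_post',120),('pointer',100),('marker_mid',92),('start_top',None),('axis_top',106),('grinder',0),('mug',0),('tin',0),('spoon',0),('sachets',0)]:
        r=bot.landmark_of(p,t)
        if r: 
            px=r[0]['pixel'];print(n,t,np.round(px,1),round(r[0]['confidence'],2),np.round(atz(p,px,125 if z is None else z),1))
    print(p['K'].round(1).tolist(),[k for k in p])
E
```

```text
pics
{'clock': np.float64(0.0), 'q': array([-1.389,  0.577,  0.025,  1.438, -0.015,  1.129, -0.057]), 'joint_vel': array([-0.001, -0.   , -0.001,  0.001,  0.002,  0.002,  0.   ]), 'effort': array([ 0.0000e+00, -7.6577e+01,  2.2500e+00, -2.8597e+01,  1.5000e-02,
        1.3000e-02, -0.0000e+00]), 'eef_pos': array([177.257, 651.144, 403.847]), 'eef_rot': array([-4.160e-01, -3.114e+00,  3.000e-03]), 'wrist_force': array([-0.124,  0.302, -0.528]), 'ft_torque': array([ 0.048,  0.001, -0.016]), 'width': np.float64(0.995)}
top lever_post [257.7 202.6] 0.89 [540.2 104.1 120. ]
top pointer [263.3 204.2] 0.6 [536.9  93.1 100. ]
top marker_mid [299. 216.] 0.5 [509.7  17.9  92. ]
top start_top [289.4 184.3] 0.52 [575.8  37.6 125. ]
top axis_top [287.9 186.2] 0.64 [573.1  40.1 106. ]
top grinder [290.5 187.5] 0.66 [576.3  29.9   0. ]
top mug [283. 114.] 0.91 [753.   42.2   0. ]
top tin [331.2 239.6] 0.61 [450.9 -61.6   0. ]
top spoon [267.9 268.3] 0.71 [387.8  89.    0. ]
top sachets [215.4 255.8] 0.6 [420.1 212.2   0. ]
[[398.5, 0.0, 262.8], [0.0, 398.5, 191.3], [0.0, 0.0, 1.0]] ['img', 'depth', 'K', 'camera_from_world', 'shot']
side lever_post [264.7 188.4] 0.59 [532.3 101.8 120. ]
side pointer [265.2 193.8] 0.58 [532.7  93.2 100. ]
side marker_mid [279.7 184.6] 0.55 [508.9  30.2  92. ]
side start_top [251.9 165.8] 0.54 [584.9   8.6 125. ]
side axis_top [254.3 177.4] 0.84 [573.3  32.5 106. ]
side grinder [253.9 214. ] 0.65 [573.3  40.    0. ]
side mug [186.7 207.6] 0.97 [755.9  49.5   0. ]
side tin [302.5 200.4] 0.56 [457.2 -53.1   0. ]
side spoon [322.9 236.9] 0.56 [388.1  98.8   0. ]
side sachets [306.5 265.9] 0.52 [414.5 210.5   0. ]
[[406.8, 0.0, 262.8], [0.0, 406.8, 192.4], [0.0, 0.0, 1.0]] ['img', 'depth', 'K', 'camera_from_world', 'shot']
```

Run:
```python
import cv2
a=cv2.imread('pics/top0.png')[80:290,190:370];b=cv2.imread('pics/side0.png')[110:290,160:340]
cv2.imwrite('pics/a.png',cv2.resize(a,None,fx=2.8,fy=2.8,interpolation=3));cv2.imwrite('pics/b.png',cv2.resize(b,None,fx=3.3,fy=3.3,interpolation=3))
```

```text
(no output)
```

View pics/a.png

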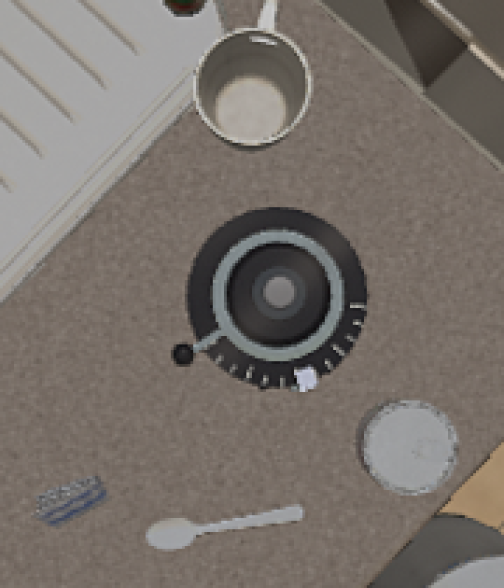

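View pics/b.png

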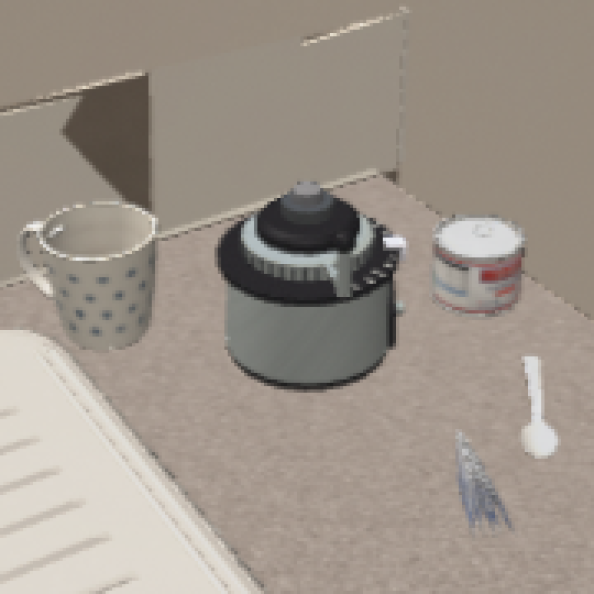

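View pics/side0.png

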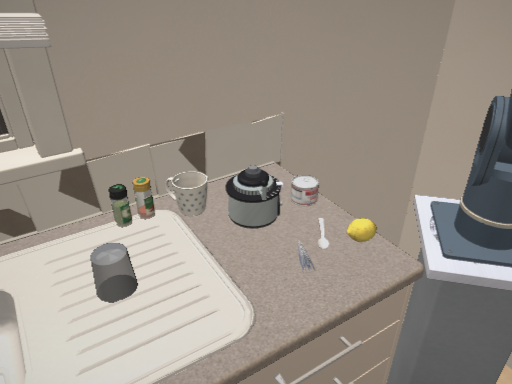

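Run:
```python
from h import *
o=bot.get_obs();M=R.from_rotvec(o['eef_rot']).as_matrix();print(M.round(3))
p=bot.read_camera('wrist');save(p,'w0');print(p['hand_eye'].round(3),p['K'].round(1))
p=bot.read_camera('top');d=p['depth']
# cap/flange depth points -> world
v,u=np.mgrid[100:290,190:370]
Ki=np.linalg.inv(p['K']);z=d[v,u]
c=np.stack([(u-p['K'][0,2])/p['K'][0,0]*z,-(v-p['K'][1,2])/p['K'][1,1]*z,-z],-1).reshape(-1,3)
T=np.linalg.inv(p['camera_from_world']);w=c@T[:3,:3].T+T[:3,3]
print(T[:3,3])
n=np.hypot(w[:,0]-574,w[:,1]-37)<110
w=w[n]
for lo,hi in [(82,94),(100,109),(114,122),(122,135),(138,155)]:
    s=w[(w[:,2]>lo)&(w[:,2]<hi)];
    print(lo,hi,len(s),s.mean(0).round(1),s.min(0).round(1),s.max(0).round(1), cv2.minEnclosingCircle(s[:,:2].astype(np.float32)))
```

```text
[[-0.965  0.263 -0.   ]
 [ 0.263  0.965 -0.   ]
 [ 0.    -0.    -1.   ]]
[[-0.     0.963  0.268 66.971]
 [ 1.     0.     0.     1.112]
 [ 0.     0.268 -0.963 31.493]
 [ 0.     0.     0.     1.   ]] [[305.7   0.  254.7]
 [  0.  305.7 194.4]
 [  0.    0.    1. ]]
[521.95969094  72.31947442 944.38966731]
82 94 1497 [573.7  38.1  87.9] [503.3 -30.1  82.3] [644.3 108.2  94. ] ((572.6618041992188, 37.75555419921875), 72.14373779296875)
100 109 649 [572.   42.7 104.2] [525.1 -11.3 100. ] [625.3 102.2 108.9] ((567.4281616210938, 48.57712936401367), 62.41790008544922)
114 122 785 [574.8  39.2 117.9] [5.372e+02 3.000e-01 1.140e+02] [614.6  77.6 121.9] ((575.1829833984375, 38.902732849121094), 39.42289352416992)
122 135 202 [574.5  38.8 130.1] [551.9  11.6 122.1] [597.8  57.2 134.5] ((577.161865234375, 36.72842025756836), 25.680185317993164)
138 155 152 [560.3  63.5 142.4] [524.9  28.8 138. ] [585.7 116.9 150.7] ((556.274169921875, 73.76386260986328), 50.957271575927734)
```

View pics/w0.png

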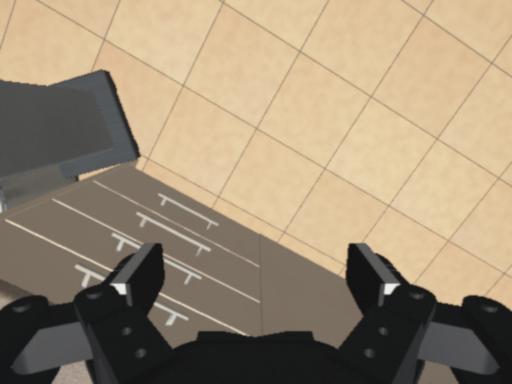

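move_arm:
  commands:
    - {"claw":0,"dx":-3,"dy":-2.5,"dz":-0.2}
    - {"dx":-3,"dy":-2.5,"dz":-0.2}
    - {"dx":-3,"dy":-2.5,"dz":-0.2}
    - {"dx":-3,"dy":-2.5,"dz":-0.2}
    - {"dx":-3,"dy":-2.5,"dz":-0.2}
    - {"dx":-3,"dy":-2.5,"dz":-0.2}
    - {"dx":-3,"dy":-2.5,"dz":-0.2}
    - {"dx":-3,"dy":-2.5,"dz":-0.2}
    - {"dx":-3,"dy":-2.5,"dz":-0.2}
    - {"dx":-3,"dy":-2.5,"dz":-0.2}
    - {"dx":-3,"dy":-2.5,"dz":-0.2}
    - {"dx":-3,"dy":-2.5,"dz":-0.2}

```text
invalid input at $.commands[0]: expected keys claw, dx, dy, dz, rx, ry, rz
```

move_arm:
  commands:
    - {"claw":0,"dx":-3,"dy":-2.5,"dz":-0.2,"rx":0,"ry":0,"rz":0}
    - {"claw":0,"dx":-3,"dy":-2.5,"dz":-0.2,"rx":0,"ry":0,"rz":0}
    - {"claw":0,"dx":-3,"dy":-2.5,"dz":-0.2,"rx":0,"ry":0,"rz":0}
    - {"claw":0,"dx":-3,"dy":-2.5,"dz":-0.2,"rx":0,"ry":0,"rz":0}
    - {"claw":0,"dx":-3,"dy":-2.5,"dz":-0.2,"rx":0,"ry":0,"rz":0}
    - {"claw":0,"dx":-3,"dy":-2.5,"dz":-0.2,"rx":0,"ry":0,"rz":0}
    - {"claw":0,"dx":-3,"dy":-2.5,"dz":-0.2,"rx":0,"ry":0,"rz":0}
    - {"claw":0,"dx":-3,"dy":-2.5,"dz":-0.2,"rx":0,"ry":0,"rz":0}
    - {"claw":0,"dx":-3,"dy":-2.5,"dz":-0.2,"rx":0,"ry":0,"rz":0}
    - {"claw":0,"dx":-3,"dy":-2.5,"dz":-0.2,"rx":0,"ry":0,"rz":0}
    - {"claw":0,"dx":-3,"dy":-2.5,"dz":-0.2,"rx":0,"ry":0,"rz":0}
    - {"claw":0,"dx":-3,"dy":-2.5,"dz":-0.2,"rx":0,"ry":0,"rz":0}

```text
clock: 2.4
eef_pos: [446.5, 265.8, 429.1]
eef_rot: [0.416, 3.114, 0.001]
wrist_force: [0.8, 0.1, 0.2]
width: 0.0
```

move_arm:
  commands:
    - {"claw":0,"dx":-3,"dy":-2.5,"dz":0,"rx":0,"ry":0,"rz":0}
    - {"claw":0,"dx":-3,"dy":-2.5,"dz":0,"rx":0,"ry":0,"rz":0}
    - {"claw":0,"dx":-3,"dy":-2.5,"dz":0,"rx":0,"ry":0,"rz":0}
    - {"claw":0,"dx":-3,"dy":-2.5,"dz":0,"rx":0,"ry":0,"rz":0}
    - {"claw":0,"dx":-3,"dy":-2.5,"dz":0,"rx":0,"ry":0,"rz":0}
    - {"claw":0,"dx":-3,"dy":-2.5,"dz":0,"rx":0,"ry":0,"rz":0}
    - {"claw":0,"dx":-3,"dy":-2.5,"dz":0,"rx":0,"ry":0,"rz":0}
    - {"claw":0,"dx":0,"dy":0,"dz":0,"rx":0,"ry":0,"rz":0}
    - {"claw":0,"dx":0,"dy":0,"dz":0,"rx":0,"ry":0,"rz":0}

```text
clock: 3.3
eef_pos: [602.7, 42.3, 428.5]
eef_rot: [-0.42, -3.113, 0.0]
wrist_force: [-0.2, 0.0, -0.4]
width: -0.0
```

```bash
cat >> h.py <<'E'
def pts(p,o=None):
    d=p['depth'];v,u=np.mgrid[0:384,0:512];K=p['K']
    c=np.stack([(u-K[0,2])/K[0,0]*d,-(v-K[1,2])/K[1,1]*d,-d],-1)
    if 'camera_from_world' in p: T=np.linalg.inv(p['camera_from_world'])
    else:
        W=np.eye(4);W[:3,:3]=R.from_rotvec(o['eef_rot']).as_matrix();W[:3,3]=o['eef_pos'];T=W@p['hand_eye']
    return c@T[:3,:3].T+T[:3,3]
E
python3 - <<'E'
from h import *
o=bot.get_obs();print(o['eef_pos'].round(1))
p=bot.read_camera('wrist');save(p,'w1')
for t,z in [('lever_post',120),('pointer',100),('marker_mid',92),('start_top',135),('axis_top',106),('grinder',0)]:
    for r in bot.landmark_of(p,t)[:1]:
        print(t,np.round(r['pixel'],1),round(r['confidence'],2),atz(p,r['pixel'],z,o).round(1))
w=pts(p,o);np.save('w1.npy',w)
E
```

```text
[602.7  42.3 428.5]
lever_post [306.7  89.4] 0.83 [534.3 108.5 120. ]
pointer [294.3 102.7] 0.93 [542.3  98.2 100. ]
marker_mid [203.   94.8] 0.74 [512.5  17.2  92. ]
start_top [244.3 162.7] 0.92 [578.8  40.6 135. ]
axis_top [247.1 158.3] 0.97 [579.9  42.1 106. ]
grinder [242.7 145.9] 0.73 [578.   34.1   0. ]
```

View pics/w1.png

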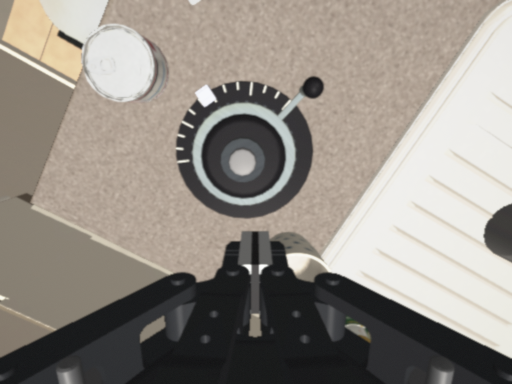

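Run:
```python
from h import *
o=bot.get_obs();p=bot.read_camera('wrist')
w=pts(p,o)
for lo,hi in [(86,91),(104,108),(116,121)]:
    m=(w[...,2]>lo)&(w[...,2]<hi)&(np.hypot(w[...,0]-576,w[...,1]-39)<90)
    s=w[m];print(lo,hi,m.sum(),cv2.minEnclosingCircle(s[:,:2].astype(np.float32)),s.mean(0))
# height profile through button
for r in range(146,186,3): print(r,w[r,242].round(1))
g=p['img'].astype(int)
mk=np.zeros((384,512),bool);mk[80:112,190:222]=True
m=mk&(g.min(2)>170);ys,xs=np.where(m);print('marker px',xs.mean(),ys.mean(),m.sum(),atz(p,(xs.mean(),ys.mean()),92,o),np.median(w[m],0))
b=bot.trace(p,'lever_post')
print([ (x['pixel'],x['mask'].sum()) for x in b])
a=cv2.resize(cv2.imread('pics/w1.png')[60:230,160:340],None,fx=4,fy=4,interpolation=3);a=a[:600];cv2.imwrite('pics/c.png',a)
# dark ball
mk[:]=False;mk[70:105,295:330]=True;m=mk&(g.max(2)<60);ys,xs=np.where(m);print('ball',xs.mean(),ys.mean(),m.sum(),atz(p,(xs.mean(),ys.mean()),140,o))
mk[:]=False;mk[145:180,225:262]=True;m=mk&(g.min(2)>110);ys,xs=np.where(m);print('btn',xs.mean(),ys.mean(),m.sum(),np.median(w[m],0),atz(p,(xs.mean(),ys.mean()),np.median(w[m][:,2]),o))
```

```text
86 91 5865 ((574.6068115234375, 37.57984161376953), 72.31148529052734) [570.59541026  40.79063021  87.41396561]
104 108 1314 ((566.958984375, 52.05933380126953), 64.17375183105469) [569.78273625  42.63961795 104.97673359]
116 121 3311 ((566.47802734375, 55.92075729370117), 57.8731803894043) [574.91051035  39.91171525 118.04795676]
146 [564.5  44.2 131.6]
149 [566.7  43.7 134.5]
152 [568.5  43.4 139.5]
155 [570.8  42.8 140.8]
158 [573.3  42.1 140.8]
161 [575.7  41.4 140.8]
164 [578.3  40.6 140.1]
167 [580.7  40.  140.7]
170 [583.4  39.2 139.2]
173 [585.7  38.6 140.8]
176 [590.2  36.9 130.5]
179 [592.9  36.1 130.1]
182 [595.9  35.2 128.8]
185 [600.8  33.4 118.5]
marker px 204.06930693069307 96.45214521452145 303 [513.89280722  19.35085588  92.        ] [513.56732092  18.87054549  90.94684176]
[([265.2, 124.5], np.int64(3300))]
ball 310.2207792207792 88.49675324675324 308 [534.0256821  109.68604858 140.        ]
btn 239.90070921985816 163.27659574468086 564 [577.14695684  39.08968517 140.17106561] [577.21550177  39.10402003 140.17106561]
```

View pics/c.png

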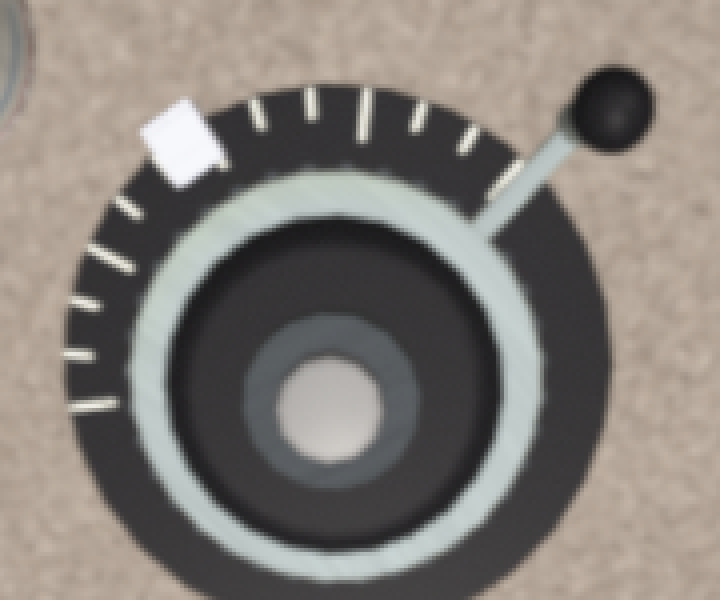

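Run:
```python
from h import *
o=bot.get_obs();p=bot.read_camera('wrist')
w=pts(p,o);M=R.from_rotvec(o['eef_rot']).as_matrix()
t=(w-o['eef_pos'])@M
m=(t[...,2]<185)&(p['depth']>0)&(t[...,2]>60)
for lo in range(90,185,6):
    s=t[m&(t[...,2]>=lo)&(t[...,2]<lo+6)]
    if len(s): print(lo,len(s),'y',np.percentile(s[:,1],[0,5,95,100]).round(1),'x',s[:,0].min().round(1),s[:,0].max().round(1))
print(M.round(3))
```

```text
90 6948 y [-59.4 -52.1  54.2  61.4] x -2.5 17.4
96 6848 y [-54.7 -46.4  48.6  56.6] x -8.1 17.2
102 4639 y [-49.8 -42.4  44.4  51.8] x -8.8 17.1
108 2613 y [-46.  -39.1  41.5  46.6] x -9.9 16.3
114 4356 y [-40.1 -34.2  36.2  43.4] x -10.2 12.3
120 2321 y [-35.4 -31.2  33.3  37.5] x -12.1 13.3
126 1360 y [-30.5 -21.3  22.8  32.8] x -13.0 13.7
132 662 y [-17.2  -8.8  10.5  20.5] x -12.0 12.3
138 267 y [-12.5  -5.1   7.1  14.6] x -2.3 10.8
144 403 y [-12.5 -11.5  13.4  14.7] x 5.0 10.8
150 362 y [-12.6 -11.2  13.4  14.5] x 4.9 10.6
156 330 y [-12.5 -11.3  13.1  14.5] x 5.4 10.9
162 256 y [-12.4 -10.6  12.6  14.3] x 5.4 10.6
168 54 y [-5.6 -5.1  7.5 11.9] x 5.4 10.4
[[-0.965  0.262  0.   ]
 [ 0.262  0.965  0.   ]
 [-0.     0.    -1.   ]]
```

move_arm:
  commands:
    - {"claw":0,"dx":1.9,"dy":2.22,"dz":0,"rx":0,"ry":0,"rz":0}
    - {"claw":0,"dx":1.9,"dy":2.22,"dz":0,"rx":0,"ry":0,"rz":0}
    - {"claw":0,"dx":1.9,"dy":2.22,"dz":0,"rx":0,"ry":0,"rz":0}
    - {"claw":0,"dx":0,"dy":0,"dz":1,"rx":0,"ry":0,"rz":0.148}
    - {"claw":0,"dx":0,"dy":0,"dz":1,"rx":0,"ry":0,"rz":0.148}
    - {"claw":0,"dx":0,"dy":0,"dz":1,"rx":0,"ry":0,"rz":0.148}
    - {"claw":0,"dx":0,"dy":0,"dz":1,"rx":0,"ry":0,"rz":0.148}
    - {"claw":0,"dx":0,"dy":0,"dz":1,"rx":0,"ry":0,"rz":0.148}
    - {"claw":0,"dx":0,"dy":0,"dz":1,"rx":0,"ry":0,"rz":0.148}
    - {"claw":0,"dx":0,"dy":0,"dz":1,"rx":0,"ry":0,"rz":0.148}
    - {"claw":0,"dx":0,"dy":0,"dz":1,"rx":0,"ry":0,"rz":0.147}
    - {"claw":0,"dx":0,"dy":0,"dz":0,"rx":0,"ry":0,"rz":0}

```text
clock: 5.0
eef_pos: [564.6, 123.0, 347.5]
eef_rot: [-2.083, -2.35, 0.003]
wrist_force: [-1.0, -0.0, 0.2]
width: -0.003
```

```bash
cat > pol.py <<'E'
from h import *
A=np.array([575.5,39.])
o=bot.get_obs();M=R.from_rotvec(o['eef_rot']).as_matrix();e=o['eef_pos'];d=e[:2]-A
print(o['clock'],e.round(1),'r',np.hypot(*d).round(1),'phi',np.degrees(np.arctan2(d[1],d[0]))%360,'xdir',np.degrees(np.arctan2(M[1,0],M[0,0]))%360,'tilt',M[2].round(3),o['q'].round(2),o['wrist_force'].round(1))
E
python3 pol.py
python3 - <<'E'
from h import *
p=bot.read_camera('wrist');save(p,'w2')
p=bot.read_camera('top');save(p,'t2')
E
```

```text
5.0 [564.6 123.  347.5] r 84.7 phi 97.41933528793484 xdir 96.88966875902622 tilt [-0.001 -0.002 -1.   ] [-0.59  0.53  0.45  1.79 -0.29  0.89  0.11] [-1.  -0.   0.2]
```

View pics/w2.png

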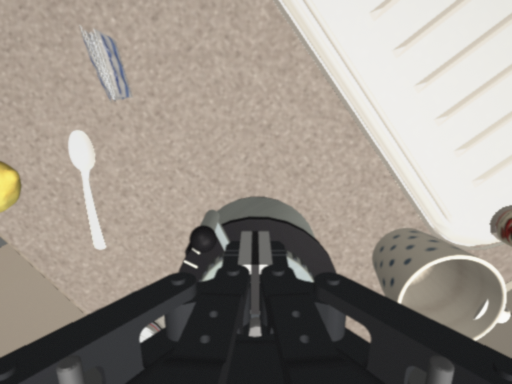

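move_arm:
  commands:
    - {"claw":0,"dx":-0.17,"dy":0,"dz":1.5,"rx":0,"ry":0,"rz":0}
    - {"claw":0,"dx":0,"dy":0,"dz":2,"rx":0,"ry":0,"rz":0}
    - {"claw":0,"dx":0,"dy":0,"dz":2,"rx":0,"ry":0,"rz":0}
    - {"claw":0,"dx":0,"dy":0,"dz":0.75,"rx":0,"ry":0,"rz":0}
    - {"claw":0,"dx":0,"dy":0,"dz":0,"rx":0,"ry":0,"rz":0}
    - {"claw":0,"dx":-0.015,"dy":-0.5,"dz":0,"rx":0,"ry":0,"rz":-0.06}
    - {"claw":0,"dx":-0.015,"dy":-0.5,"dz":0,"rx":0,"ry":0,"rz":-0.06}
    - {"claw":0,"dx":-0.015,"dy":-0.5,"dz":0,"rx":0,"ry":0,"rz":-0.06}
    - {"claw":0,"dx":-0.015,"dy":-0.5,"dz":0,"rx":0,"ry":0,"rz":-0.06}
    - {"claw":0,"dx":-0.015,"dy":-0.5,"dz":0,"rx":0,"ry":0,"rz":-0.06}
    - {"claw":0,"dx":-0.015,"dy":-0.5,"dz":0,"rx":0,"ry":0,"rz":-0.06}

```text
clock: 6.2
eef_pos: [537.5, 112.3, 287.8]
eef_rot: [1.62, 2.689, 0.004]
wrist_force: [2.2, 1.8, -1.8]
width: -0.001
```

```bash
python3 pol.py
python3 - <<'E'
from h import *
p=bot.read_camera('wrist');save(p,'w3')
E
```

```text
6.2 [537.5 112.3 287.8] r 82.5 phi 117.40941404639014 xdir 117.85984989251558 tilt [-0.001  0.004 -1.   ] [-0.49  0.55  0.3   1.92 -0.24  0.7   0.44] [ 2.2  1.8 -1.8]
```

View pics/w3.png

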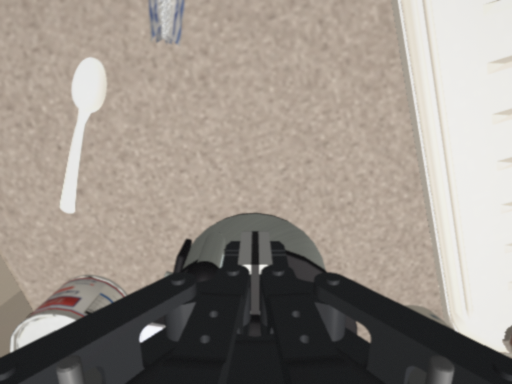

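move_arm:
  commands:
    - {"claw":0,"dx":-0.015,"dy":-0.5,"dz":0,"rx":0,"ry":0,"rz":-0.06}
    - {"claw":0,"dx":-0.015,"dy":-0.5,"dz":0,"rx":0,"ry":0,"rz":-0.06}
    - {"claw":0,"dx":-0.015,"dy":-0.5,"dz":0,"rx":0,"ry":0,"rz":-0.06}
    - {"claw":0,"dx":-0.015,"dy":-0.5,"dz":0,"rx":0,"ry":0,"rz":-0.06}
    - {"claw":0,"dx":-0.015,"dy":-0.5,"dz":0,"rx":0,"ry":0,"rz":-0.06}
    - {"claw":0,"dx":-0.015,"dy":-0.5,"dz":0,"rx":0,"ry":0,"rz":-0.06}
    - {"claw":0,"dx":-0.015,"dy":-0.5,"dz":0,"rx":0,"ry":0,"rz":-0.06}
    - {"claw":0,"dx":-0.015,"dy":-0.5,"dz":0,"rx":0,"ry":0,"rz":-0.06}
    - {"claw":0,"dx":-0.015,"dy":-0.5,"dz":0,"rx":0,"ry":0,"rz":-0.06}
    - {"claw":0,"dx":-0.015,"dy":-0.5,"dz":0,"rx":0,"ry":0,"rz":-0.06}
    - {"claw":0,"dx":-0.015,"dy":-0.5,"dz":0,"rx":0,"ry":0,"rz":-0.06}
    - {"claw":0,"dx":0,"dy":0,"dz":0,"rx":0,"ry":0,"rz":0}

```text
clock: 7.45
eef_pos: [499.9, 72.3, 287.4]
eef_rot: [0.668, 3.068, 0.001]
wrist_force: [0.1, 1.4, 0.0]
width: -0.002
```

```bash
python3 pol.py
python3 - <<'E'
from h import *
p=bot.read_camera('wrist');save(p,'w4')
q=bot.read_camera('top');save(q,'t4')
q=bot.read_camera('side');save(q,'s4')
a=cv2.imread('pics/w4.png');b=cv2.imread('pics/t4.png')[100:290,180:400];c=cv2.imread('pics/s4.png')[110:290,160:340]
b=cv2.resize(b,(400,345));c=cv2.resize(c,(345,345));a=a[190:384];z=np.zeros((539,745,3),np.uint8);z[:345,:400]=b;z[:345,400:]=c;z[345:,:512]=a;cv2.imwrite('pics/m4.png',z)
E
```

```text
7.45 [499.9  72.3 287.4] r 82.6 phi 156.2003065804192 xdir 155.4357434407802 tilt [-0.002  0.001 -1.   ] [-0.31  0.48  0.1   2.03 -0.08  0.64  0.99] [0.1 1.4 0. ]
```

View pics/m4.png

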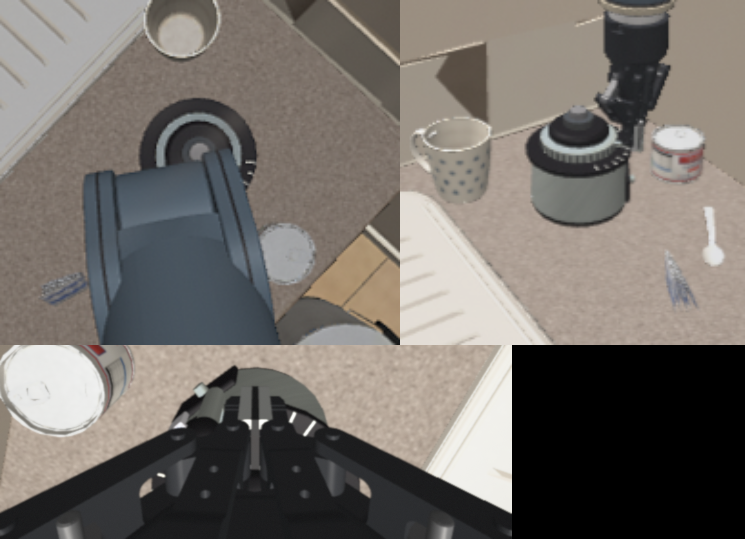

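move_arm:
  commands:
    - {"claw":0,"dx":-0.01,"dy":-0.41,"dz":0,"rx":0,"ry":0,"rz":-0.05}
    - {"claw":0,"dx":-0.01,"dy":-0.41,"dz":0,"rx":0,"ry":0,"rz":-0.05}
    - {"claw":0,"dx":-0.01,"dy":-0.41,"dz":0,"rx":0,"ry":0,"rz":-0.05}
    - {"claw":0,"dx":-0.01,"dy":-0.41,"dz":0,"rx":0,"ry":0,"rz":-0.05}
    - {"claw":0,"dx":-0.01,"dy":-0.41,"dz":0,"rx":0,"ry":0,"rz":-0.05}
    - {"claw":0,"dx":-0.01,"dy":-0.41,"dz":0,"rx":0,"ry":0,"rz":-0.05}
    - {"claw":0,"dx":0,"dy":0,"dz":0,"rx":0,"ry":0,"rz":0}
    - {"claw":0,"dx":0,"dy":0,"dz":0,"rx":0,"ry":0,"rz":0}

```text
clock: 8.4
eef_pos: [492.9, 49.2, 286.3]
eef_rot: [0.206, 3.135, -0.0]
wrist_force: [-0.1, 0.4, 0.1]
width: 0.001
```

```bash
python3 pol.py
python3 - <<'E'
from h import *
p=bot.read_camera('wrist');save(p,'w5')
q=bot.read_camera('side');save(q,'s5')
a=cv2.imread('pics/w5.png')[190:330,130:380];c=cv2.imread('pics/s5.png')[160:220,215:300]
a=cv2.resize(a,None,fx=2,fy=2);c=cv2.resize(c,None,fx=5,fy=5);z=np.zeros((580,500,3),np.uint8);z[:280]=a;z[280:,:425]=c;cv2.imwrite('pics/m5.png',z)
E
```

```text
8.4 [492.9  49.2 286.3] r 83.2 phi 172.95538941651094 xdir 172.49184461007698 tilt [-0. -0. -1.] [-0.2   0.47  0.01  2.05 -0.01  0.62  1.26] [-0.1  0.4  0.1]
```

View pics/m5.png

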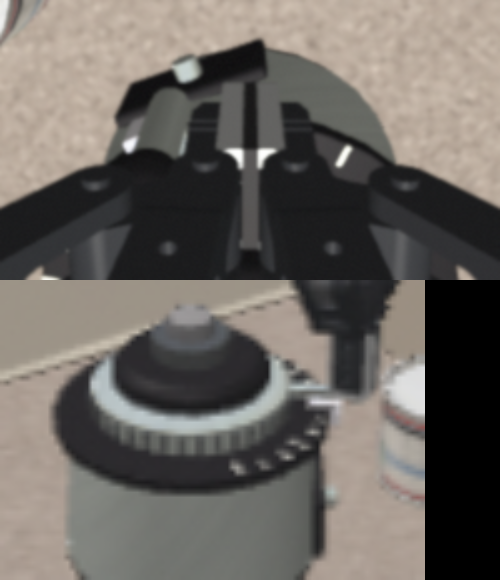

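move_arm:
  commands:
    - {"claw":0,"dx":0,"dy":0.6,"dz":0,"rx":0,"ry":0,"rz":0}
    - {"claw":0,"dx":0,"dy":0,"dz":-3.5,"rx":0,"ry":0,"rz":0}
    - {"claw":0,"dx":0,"dy":0,"dz":-3.5,"rx":0,"ry":0,"rz":0}
    - {"claw":0,"dx":0,"dy":0,"dz":-3.5,"rx":0,"ry":0,"rz":0}
    - {"claw":0,"dx":-2,"dy":0,"dz":-3.5,"rx":0,"ry":0,"rz":0}
    - {"claw":0,"dx":-3,"dy":0,"dz":0,"rx":0,"ry":0,"rz":0}
    - {"claw":0,"dx":-3,"dy":0,"dz":0,"rx":0,"ry":0,"rz":0}
    - {"claw":0,"dx":-3,"dy":0,"dz":0,"rx":0,"ry":0,"rz":0}
    - {"claw":0,"dx":0,"dy":0,"dz":0,"rx":0,"ry":0,"rz":0}
    - {"claw":0,"dx":0,"dy":0,"dz":0,"rx":0,"ry":0,"rz":0}

```text
clock: 9.5
eef_pos: [602.6, 41.4, 425.4]
eef_rot: [-0.203, -3.134, 0.0]
wrist_force: [-0.6, 0.5, 1.0]
width: 0.001
```

```bash
python3 pol.py
python3 - <<'E'
from h import *
o=bot.get_obs();p=bot.read_camera('wrist');save(p,'w6')
for t,z in [('lever_post',120),('pointer',100),('marker_mid',92),('start_top',140.5),('axis_top',106)]:
    for r in bot.landmark_of(p,t)[:1]:
        print(t,np.round(r['pixel'],1),round(r['confidence'],2),atz(p,r['pixel'],z,o).round(1))
a=cv2.resize(cv2.imread('pics/w6.png')[50:200,160:340],None,fx=4,fy=4,interpolation=3);cv2.imwrite('pics/c6.png',a)
E
```

```text
9.5 [602.6  41.4 425.4] r 27.2 phi 5.121213209189708 xdir 172.60366019903816 tilt [ 0.002 -0.    -1.   ] [-0.17  0.45  0.04  1.6  -0.02  1.09  1.31] [-0.6  0.5  1. ]
lever_post [217.6  61.3] 0.84 [493.9  25.3 120. ]
pointer [227.7  82.6] 0.72 [509.6  29.7 100. ]
marker_mid [215.9  87.2] 0.74 [511.5  17.5  92. ]
start_top [247.8 165.9] 0.95 [580.6  39.3 140.5]
axis_top [251.7 159.1] 0.91 [580.6  42.3 106. ]
```

View pics/c6.png

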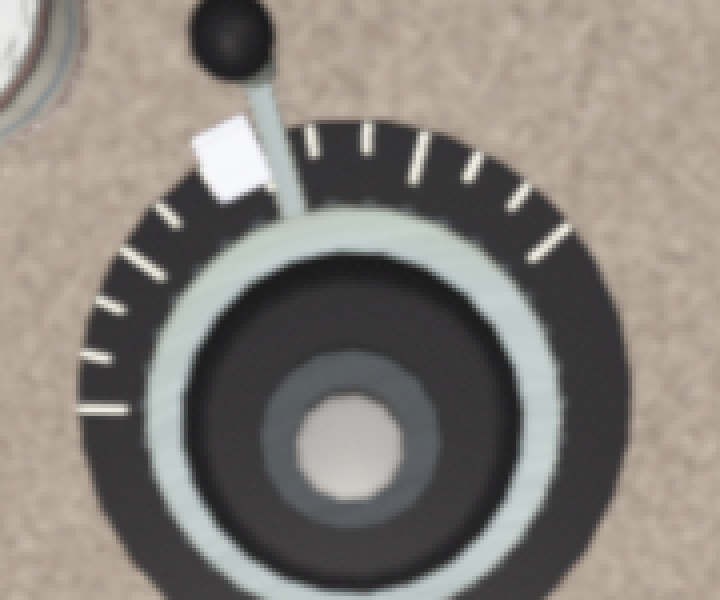

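```bash
cat > ang.py <<'E'
from h import *
import sys
n=sys.argv[1]
o=bot.get_obs();p=bot.read_camera('wrist');save(p,n)
g=p['img'].astype(float);M=R.from_rotvec(o['eef_rot']).as_matrix()
def proj(X):  # world->pixel
    W=np.eye(4);W[:3,:3]=M;W[:3,3]=o['eef_pos'];T=np.linalg.inv(W@p['hand_eye']);c=np.einsum('ij,...j->...i',T[:3,:3],X)+T[:3,3]
    return np.stack([p['K'][0,0]*c[...,0]/-c[...,2]+p['K'][0,2],p['K'][1,1]*-c[...,1]/-c[...,2]+p['K'][1,2]],-1)
def ortho(z,c,half=100,s=0.5):
    k=np.arange(-half,half,s);X,Y=np.meshgrid(c[0]+k,c[1]+k,indexing='ij')
    uv=proj(np.stack([X,Y,np.full_like(X,z)],-1)).astype(np.float32)
    return cv2.remap(p['img'],uv[...,0],uv[...,1],cv2.INTER_LINEAR),X,Y
A=np.array([575.5,39.])
# axis: ring inner/outer edges at z=106 -> ring pixels brightness; search centre maximising ring-disk contrast
th=np.radians(np.arange(0,360,2))
gray=cv2.cvtColor(p['img'],cv2.COLOR_RGB2GRAY).astype(np.float32)
def samp(z,c,r,t=th):
    uv=proj(np.stack([c[0]+r*np.cos(t),c[1]+r*np.sin(t),np.full_like(t,z)],-1)).astype(np.float32)
    return cv2.remap(gray,uv[:,0][None],uv[:,1][None],cv2.INTER_LINEAR)[0]
best=max(((samp(106,A+[dx,dy],48.5).mean()+samp(106,A+[dx,dy],43).mean()*0+ -samp(106,A+[dx,dy],53.5).mean()-samp(106,A+[dx,dy],38).mean()*.0 ,dx,dy) for dx in np.arange(-8,8.1,.5) for dy in np.arange(-8,8.1,.5)))
C=A+best[1:];print('axis est',C,best[0])
def prof(z,r,lo=100,hi=260):
    d=np.arange(lo,hi,.25);return d,samp(z,C,r,np.radians(d))
for r in (56,58,60,62):
    d,v=prof(103,r); m=(v>115)
    runs=[];s=None
    for i,b in enumerate(m):
        if b and s is None:s=i
        if not b and s is not None: runs.append((d[s],d[i-1],np.median(v[s:i]).round()));s=None
    print('z103 r',r,[x for x in runs if x[1]-x[0]>1.5])
for r in (66,68,70,72):
    d,v=prof(92,r); m=v>190
    if m.any(): print('z92 r',r,d[m].min(),d[m].max(),'mid',(d[m].min()+d[m].max())/2)
E
python3 ang.py w7
```

```text
axis est [577.  39.] 94.59987
z103 r 56 [(np.float64(124.0), np.float64(126.5), np.float32(168.0)), (np.float64(157.5), np.float64(159.5), np.float32(146.0)), (np.float64(184.75), np.float64(193.0), np.float32(191.0)), (np.float64(223.75), np.float64(226.75), np.float32(184.0))]
z103 r 58 [(np.float64(123.75), np.float64(126.5), np.float32(188.0)), (np.float64(157.0), np.float64(160.0), np.float32(187.0)), (np.float64(185.0), np.float64(203.0), np.float32(191.0)), (np.float64(223.75), np.float64(226.75), np.float32(189.0))]
z103 r 60 [(np.float64(123.75), np.float64(126.5), np.float32(184.0)), (np.float64(157.0), np.float64(160.0), np.float32(192.0)), (np.float64(185.0), np.float64(204.0), np.float32(246.0)), (np.float64(224.0), np.float64(226.75), np.float32(186.0)), (np.float64(235.25), np.float64(237.75), np.float32(172.0)), (np.float64(246.75), np.float64(249.25), np.float32(163.0))]
z103 r 62 [(np.float64(123.75), np.float64(126.5), np.float32(183.0)), (np.float64(135.0), np.float64(137.5), np.float32(188.0)), (np.float64(146.0), np.float64(148.5), np.float32(176.0)), (np.float64(157.0), np.float64(159.75), np.float32(186.0)), (np.float64(168.25), np.float64(170.75), np.float32(179.0)), (np.float64(179.25), np.float64(182.0), np.float32(180.0)), (np.float64(185.25), np.float64(204.0), np.float32(246.0)), (np.float64(213.0), np.float64(215.5), np.float32(184.0)), (np.float64(224.0), np.float64(226.5), np.float32(194.0)), (np.float64(235.25), np.float64(238.0), np.float32(191.0)), (np.float64(246.75), np.float64(249.5), np.float32(184.0))]
z92 r 66 123.5 250.0 mid 186.75
z92 r 68 124.0 249.75 mid 186.875
z92 r 70 187.25 203.75 mid 195.5
z92 r 72 187.5 203.75 mid 195.625
```

move_arm:
  commands:
    - {"claw":0,"dx":3.7,"dy":0,"dz":0,"rx":0,"ry":0,"rz":0}
    - {"claw":0,"dx":3.7,"dy":0,"dz":0,"rx":0,"ry":0,"rz":0}
    - {"claw":0,"dx":3.6,"dy":0,"dz":0,"rx":0,"ry":0,"rz":0}
    - {"claw":0,"dx":0,"dy":0.3,"dz":3.5,"rx":0,"ry":0,"rz":0}
    - {"claw":0,"dx":0,"dy":0,"dz":3.5,"rx":0,"ry":0,"rz":0}
    - {"claw":0,"dx":0,"dy":0,"dz":3.5,"rx":0,"ry":0,"rz":0}
    - {"claw":0,"dx":0,"dy":0,"dz":3.5,"rx":0,"ry":0,"rz":0}
    - {"claw":0,"dx":0,"dy":0,"dz":0,"rx":0,"ry":0,"rz":0}
    - {"claw":0,"dx":0,"dy":-0.5,"dz":0,"rx":0,"ry":0,"rz":0}
    - {"claw":0,"dx":0,"dy":-0.3,"dz":0,"rx":0,"ry":0,"rz":0}
    - {"claw":0,"dx":0,"dy":0,"dz":0,"rx":0,"ry":0,"rz":0}

```text
clock: 10.95
eef_pos: [493.3, 49.4, 287.9]
eef_rot: [0.204, 3.132, 0.001]
wrist_force: [-0.6, -0.6, 0.5]
width: 0.003
```

```bash
python3 pol.py
```

```text
10.95 [493.3  49.4 287.9] r 82.8 phi 172.7671857658318 xdir 172.55609830416643 tilt [-0.003  0.001 -1.   ] [-0.21  0.46  0.01  2.05 -0.01  0.63  1.26] [-0.6 -0.6  0.5]
```

move_arm:
  commands:
    - {"claw":0,"dx":0,"dy":-0.25,"dz":0,"rx":0,"ry":0,"rz":-0.029}
    - {"claw":0,"dx":0,"dy":-0.25,"dz":0,"rx":0,"ry":0,"rz":-0.029}
    - {"claw":0,"dx":-0.01,"dy":-0.25,"dz":0,"rx":0,"ry":0,"rz":-0.029}
    - {"claw":0,"dx":0,"dy":-0.25,"dz":0,"rx":0,"ry":0,"rz":-0.029}
    - {"claw":0,"dx":-0.01,"dy":-0.25,"dz":0,"rx":0,"ry":0,"rz":-0.029}
    - {"claw":0,"dx":0,"dy":-0.25,"dz":0,"rx":0,"ry":0,"rz":-0.029}
    - {"claw":0,"dx":0,"dy":0,"dz":0,"rx":0,"ry":0,"rz":0}
    - {"claw":0,"dx":0,"dy":0,"dz":0,"rx":0,"ry":0,"rz":0}
    - {"claw":0,"dx":0,"dy":0,"dz":0,"rx":0,"ry":0,"rz":0}

```text
clock: 11.85
eef_pos: [492.0, 34.9, 286.0]
eef_rot: [0.07, -3.14, 0.001]
wrist_force: [0.1, -0.0, 0.3]
width: 0.004
```

```bash
python3 pol.py
```

```text
11.85 [492.   34.9 286. ] r 83.6 phi 182.83505098033152 xdir 182.54976016041869 tilt [ 0.001 -0.    -1.   ] [-0.14  0.46 -0.04  2.05  0.03  0.62  1.42] [ 0.1 -0.   0.3]
```

move_arm:
  commands:
    - {"claw":0,"dx":0,"dy":0.6,"dz":0,"rx":0,"ry":0,"rz":0}
    - {"claw":0,"dx":0,"dy":0,"dz":-3.5,"rx":0,"ry":0,"rz":0}
    - {"claw":0,"dx":0,"dy":0,"dz":-3.5,"rx":0,"ry":0,"rz":0}
    - {"claw":0,"dx":0,"dy":0,"dz":-3.5,"rx":0,"ry":0,"rz":0}
    - {"claw":0,"dx":-2,"dy":0,"dz":-3.5,"rx":0,"ry":0,"rz":0}
    - {"claw":0,"dx":-3,"dy":0,"dz":0,"rx":0,"ry":0,"rz":0}
    - {"claw":0,"dx":-3,"dy":0,"dz":0,"rx":0,"ry":0,"rz":0}
    - {"claw":0,"dx":-3,"dy":0,"dz":0,"rx":0,"ry":0,"rz":0}
    - {"claw":0,"dx":0,"dy":0,"dz":0,"rx":0,"ry":0,"rz":0}
    - {"claw":0,"dx":0,"dy":0,"dz":0,"rx":0,"ry":0,"rz":0}

```text
clock: 12.85
eef_pos: [601.7, 46.5, 425.3]
eef_rot: [0.071, -3.139, 0.0]
wrist_force: [-0.8, -0.3, -0.1]
width: 0.003
```

```bash
python3 pol.py; sed -i 's/print(.z103/print("z103 r"/;' ang.py; sed -i "s/print(\"z103 r\" r',r/print('z103 r',r/" ang.py; python3 ang.py w8; python3 -c "
import cv2
cv2.imwrite('pics/c8.png',cv2.resize(cv2.imread('pics/w8.png')[40:190,170:350],None,fx=4,fy=4,interpolation=2))"
```

```text
12.85 [601.7  46.5 425.3] r 27.2 phi 16.025288567293156 xdir 182.59797765640974 tilt [ 0.002 -0.    -1.   ] [-0.14  0.45 -0.03  1.6   0.01  1.09  1.45] [-0.8 -0.3 -0.1]
axis est [576.5  39. ] 94.31978
z103 r 56 [(np.float64(123.75), np.float64(126.5), np.float32(178.0)), (np.float64(157.5), np.float64(160.0), np.float32(153.0)), (np.float64(190.75), np.float64(193.5), np.float32(164.0)), (np.float64(194.75), np.float64(201.25), np.float32(185.0)), (np.float64(224.25), np.float64(227.0), np.float32(180.0))]
z103 r 58 [(np.float64(123.5), np.float64(126.5), np.float32(188.0)), (np.float64(157.25), np.float64(160.0), np.float32(180.0)), (np.float64(190.25), np.float64(203.5), np.float32(192.0)), (np.float64(224.25), np.float64(227.0), np.float32(192.0))]
z103 r 60 [(np.float64(123.5), np.float64(126.25), np.float32(189.0)), (np.float64(157.25), np.float64(160.0), np.float32(184.0)), (np.float64(190.25), np.float64(204.25), np.float32(208.0)), (np.float64(213.5), np.float64(215.5), np.float32(138.0)), (np.float64(224.25), np.float64(227.0), np.float32(186.0)), (np.float64(235.75), np.flo
[... 193 characters left out ...]
64(137.5), np.float32(185.0)), (np.float64(146.0), np.float64(148.75), np.float32(183.0)), (np.float64(157.0), np.float64(160.0), np.float32(186.0)), (np.float64(168.5), np.float64(171.0), np.float32(185.0)), (np.float64(179.5), np.float64(182.25), np.float32(186.0)), (np.float64(190.5), np.float64(204.5), np.float32(211.0)), (np.float64(213.0), np.float64(216.0), np.float32(188.0)), (np.float64(224.5), np.float64(227.0), np.float32(193.0)), (np.float64(235.75), np.float64(238.5), np.float32(185.0)), (np.float64(247.0), np.float64(249.75), np.float32(192.0))]
z92 r 66 123.25 250.5 mid 186.875
z92 r 68 192.25 204.5 mid 198.375
z92 r 70 192.0 203.75 mid 197.875
z92 r 72 192.25 203.75 mid 198.0
```

View pics/c8.png

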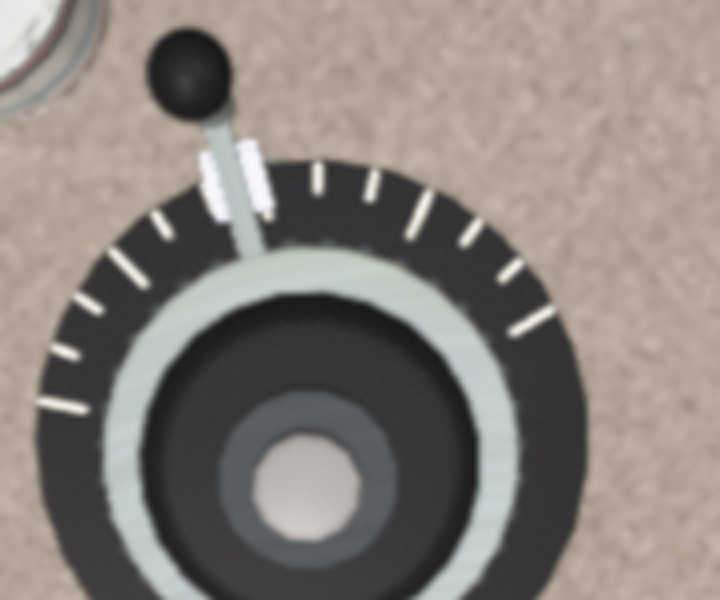

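move_arm:
  commands:
    - {"claw":0,"dx":2.5,"dy":-0.65,"dz":0,"rx":0,"ry":0,"rz":0}
    - {"claw":0,"dx":0,"dy":0,"dz":2.5,"rx":0,"ry":0,"rz":0}
    - {"claw":0,"dx":0,"dy":0,"dz":2.5,"rx":0,"ry":0,"rz":0}
    - {"claw":0,"dx":0,"dy":0,"dz":2.5,"rx":0,"ry":0,"rz":0}
    - {"claw":0,"dx":0,"dy":0,"dz":1.5,"rx":0,"ry":0,"rz":0}
    - {"claw":0,"dx":0,"dy":0,"dz":1,"rx":0,"ry":0,"rz":0}
    - {"claw":0,"dx":0,"dy":0,"dz":0,"rx":0,"ry":0,"rz":0}
    - {"claw":0,"dx":0,"dy":0,"dz":0,"rx":0,"ry":0,"rz":0}

```text
clock: 13.7
eef_pos: [577.1, 38.6, 326.9]
eef_rot: [-0.071, 3.14, -0.0]
wrist_force: [-0.0, 0.1, 1.4]
width: -0.001
```

```bash
python3 pol.py
python3 - <<'E'
from h import *
q=bot.read_camera('side');save(q,'s9')
c=cv2.imread('pics/s9.png')[130:220,200:300];cv2.imwrite('pics/c9.png',cv2.resize(c,None,fx=6,fy=6))
E
```

```text
13.7 [577.1  38.6 326.9] r 1.7 phi 344.48778324887843 xdir 182.59226356480255 tilt [-0.001 -0.    -1.   ] [-0.13  0.51 -0.03  1.8   0.02  0.83  1.45] [-0.   0.1  1.4]
```

View pics/c9.png

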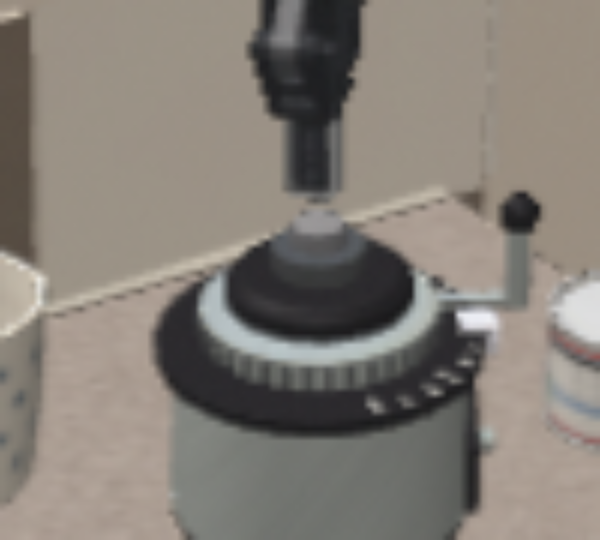

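move_arm:
  commands:
    - {"claw":0,"dx":0,"dy":0,"dz":0.6,"rx":0,"ry":0,"rz":0}
    - {"claw":0,"dx":0,"dy":0,"dz":0.6,"rx":0,"ry":0,"rz":0}
    - {"claw":0,"dx":0,"dy":0,"dz":0.4,"rx":0,"ry":0,"rz":0}
    - {"claw":0,"dx":0,"dy":0,"dz":0,"rx":0,"ry":0,"rz":0}
    - {"claw":0,"dx":0,"dy":0,"dz":0,"rx":0,"ry":0,"rz":0}

```text
clock: 14.25
eef_pos: [577.4, 38.5, 310.4]
eef_rot: [-0.071, 3.14, 0.0]
wrist_force: [0.3, 0.1, 4.2]
width: -0.001
```

Contact, about 3 mm into the travel. Pressing on in small steps.

move_arm:
  commands:
    - {"claw":0,"dx":0,"dy":0,"dz":0.15,"rx":0,"ry":0,"rz":0}
    - {"claw":0,"dx":0,"dy":0,"dz":0.1,"rx":0,"ry":0,"rz":0}
    - {"claw":0,"dx":0,"dy":0,"dz":0,"rx":0,"ry":0,"rz":0}
    - {"claw":0,"dx":0,"dy":0,"dz":0,"rx":0,"ry":0,"rz":0}

```text
clock: 14.65
eef_pos: [577.3, 38.5, 308.4]
eef_rot: [-0.071, 3.14, 0.0]
wrist_force: [-1.6, -0.1, 10.5]
width: -0.002
```

move_arm:
  commands:
    - {"claw":0,"dx":0,"dy":0,"dz":0.1,"rx":0,"ry":0,"rz":0}
    - {"claw":0,"dx":0,"dy":0,"dz":0,"rx":0,"ry":0,"rz":0}
    - {"claw":0,"dx":0,"dy":0,"dz":0,"rx":0,"ry":0,"rz":0}

```text
clock: 14.95
eef_pos: [577.3, 38.5, 308.3]
eef_rot: [-0.071, 3.139, 0.0]
wrist_force: [-4.3, -0.5, 18.4]
width: 0.004
```

move_arm:
  commands:
    - {"claw":0,"dx":0,"dy":0,"dz":-0.4,"rx":0,"ry":0,"rz":0}
    - {"claw":0,"dx":0,"dy":0,"dz":-1,"rx":0,"ry":0,"rz":0}
    - {"claw":0,"dx":0,"dy":0,"dz":-3,"rx":0,"ry":0,"rz":0}
    - {"claw":0,"dx":0,"dy":0,"dz":-3,"rx":0,"ry":0,"rz":0}
    - {"claw":0,"dx":-2.5,"dy":0.65,"dz":-3.5,"rx":0,"ry":0,"rz":0}
    - {"claw":0,"dx":0,"dy":0,"dz":-1,"rx":0,"ry":0,"rz":0}
    - {"claw":0,"dx":0,"dy":0,"dz":0,"rx":0,"ry":0,"rz":0}
    - {"claw":0,"dx":0,"dy":0,"dz":0,"rx":0,"ry":0,"rz":0}

```text
clock: 15.75
eef_pos: [601.1, 45.9, 424.5]
eef_rot: [0.071, -3.139, 0.001]
wrist_force: [0.1, 0.1, -0.4]
width: -0.002
```

```bash
python3 pol.py; python3 ang.py w10 | grep -E "axis|r 56|z92"; python3 -c "
from h import *
o=bot.get_obs();p=bot.read_camera('wrist');w=pts(p,o)
g=p['img'];mk=np.zeros((384,512),bool);mk[140:185,215:275]=True;m=mk&(g.min(2)>110);print('btn',m.sum(),np.median(w[m],0))
cv2.imwrite('pics/c10.png',cv2.resize(cv2.imread('pics/w10.png')[40:190,170:350],None,fx=4,fy=4,interpolation=2))"
```

```text
15.75 [601.1  45.9 424.5] r 26.5 phi 15.099825834243543 xdir 182.58281707496343 tilt [ 0.002 -0.    -1.   ] [-0.14  0.45 -0.03  1.61  0.01  1.09  1.45] [ 0.1  0.1 -0.4]
axis est [577.  39.] 93.77129
z103 r 56 [(np.float64(124.25), np.float64(126.75), np.float32(159.0)), (np.float64(158.0), np.float64(159.75), np.float32(144.0)), (np.float64(191.0), np.float64(193.0), np.float32(153.0)), (np.float64(194.75), np.float64(201.0), np.float32(184.0)), (np.float64(224.0), np.float64(226.75), np.float32(176.0))]
z92 r 66 123.75 250.0 mid 186.875
z92 r 68 135.25 249.5 mid 192.375
z92 r 70 192.0 203.75 mid 197.875
z92 r 72 192.25 203.25 mid 197.75
btn 583 [577.1578403   38.81805064 140.16921359]
```

View pics/c10.png

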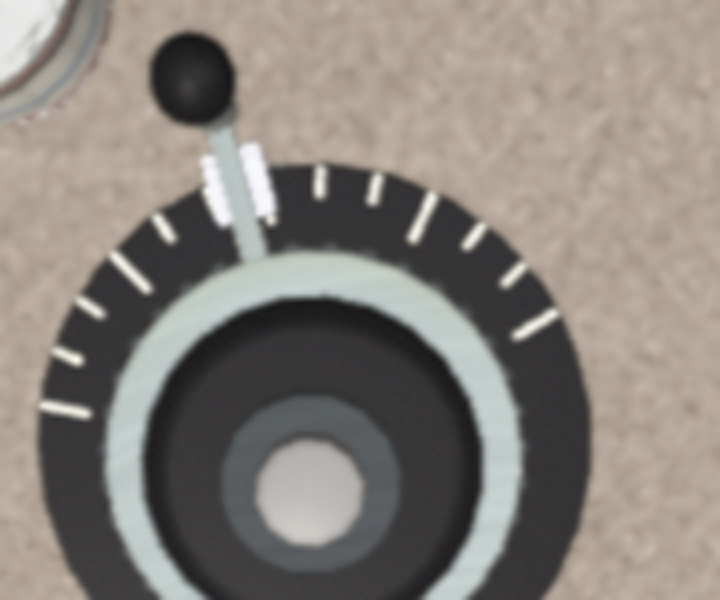

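The lever is still centred on the marker (arm at 197.9°, marker at 197.8°). The button is back at 140.2 mm, the height measured before the press. Handing in.

```bash
python3 -c "
from h import *
print(bot.close_job())"
```

```text
the job is handed in; nothing more can be done
None
```

I pushed the lever round to the marker with the closed fingers, stopping once on the way to look, then pressed the button on the grinder's axis and backed off. The job is handed in, and it reports no verdict.

- **Lever:** in the last picture the arm stands at about 197.9° and the marker at about 197.8°, which puts them less than 1 mm apart. White shows on both sides of the arm, slightly more on one side, which I put down to the viewing angle.
- **Button:** pressing stopped about 5 mm below the measured top, where the force rose from 10 to 18 N without further travel, so I take it as fully down. Afterwards its top was back at 140.2 mm, the same as before.
- **Grinder and marker:** the grinder's axis stayed where it was to about 1 mm, and the marker was where it started.
- **Robot:** the arm stood clear above the grinder at the end, with the wrist force near zero.
- **Disagreement:** the marker scan at 68 mm radius gave a false 192° because it also caught scale ticks. I used the 70 and 72 mm readings and the picture instead.
- **Not checked:** I did not measure the mug, tin, spoon and sachets again at the end. Nothing suggested contact with them.

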